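# Move four colouring bottles to the white rack in reverse order

## Task

Move the four bottles from the coloured wells on the wooden board to the white rack, one in each well, in reverse order counted from the black end blocks: the bottle nearest the board's black end goes into the white well farthest from the rack's black end, the next into the next farthest, and so on, so that the last stands nearest the rack's black end. Keep the bottles upright all the way and leave them standing freely on the floors of their wells.

Things in the scene. Friction and masses are not known exactly. Their poses are not given: they have to be found in the camera images.
- red_centre (a point): centre (half-way up) of the small red food colour bottle that starts on the wooden board: round body 25 mm across and 43 mm tall, narrower white cap above it, 68 mm tall in all, 28 g more or less; the centre lies 34 mm above its foot. Its z axis points up, its yaw means nothing. It starts upright in the well of the wooden board that bears its name.
- green_centre (a point): centre (half-way up) of the small green food colour bottle that starts on the wooden board: round body 25 mm across and 43 mm tall, narrower white cap above it, 68 mm tall in all, 28 g more or less; the centre lies 34 mm above its foot. Its z axis points up, its yaw means nothing. It starts upright in the well of the wooden board that bears its name.
- yellow_centre (a point): centre (half-way up) of the small yellow food colour bottle that starts on the wooden board: round body 25 mm across and 43 mm tall, narrower white cap above it, 68 mm tall in all, 28 g more or less; the centre lies 34 mm above its foot. Its z axis points up, its yaw means nothing. It starts upright in the well of the wooden board that bears its name.
- amber_centre (a point): centre (half-way up) of the amber-brown dropper bottle with a black dropper cap that starts on the wooden board: round body 33 mm across and 70 mm tall, narrower cap above it, 102 mm tall in all, 70 g more or less; the centre lies 51 mm above its foot. Its z axis points up, its yaw means nothing. It starts upright in the well of the wooden board that bears its name.
- well_red: square red plastic well fixed on the wooden board; the red bottle starts in it. 62 mm square outside, 50 inside, 14 high, 8 deep (6 mm floor). Origin: centre of its underside, 10 mm above the table. The coloured wells form a row, 64 mm apart, in an order that varies; the y axis of each runs along the row, towards the board's end with the black end block (28 mm high).
- well_green: square green plastic well fixed on the wooden board; the green bottle starts in it. 62 mm square outside, 50 inside, 14 high, 8 deep (6 mm floor). Origin: centre of its underside, 10 mm above the table. The coloured wells form a row, 64 mm apart, in an order that varies; the y axis of each runs along the row, towards the board's end with the black end block (28 mm high).
- well_yellow: square yellow plastic well fixed on the wooden board; the yellow bottle starts in it. 62 mm square outside, 50 inside, 14 high, 8 deep (6 mm floor). Origin: centre of its underside, 10 mm above the table. The coloured wells form a row, 64 mm apart, in an order that varies; the y axis of each runs along the row, towards the board's end with the black end block (28 mm high).
- well_amber: square orange plastic well fixed on the wooden board; the amber dropper bottle starts in it. 62 mm square outside, 50 inside, 14 high, 8 deep (6 mm floor). Origin: centre of its underside, 10 mm above the table. The coloured wells form a row, 64 mm apart, in an order that varies; the y axis of each runs along the row, towards the board's end with the black end block (28 mm high).
- rack: white rack, fixed, with a row of four empty wells with dark floors, 74 x 274 mm. Origin: centre of the row, on the table; x runs across the row, y along it, towards the end with the black end block (28 mm high). Well centres lie at y = +96, +32, -32 and -96 mm, x = 0; each is 50 x 50 mm inside, its floor 13 mm and its rim 21 mm above the table.
- board: wooden board, 74 x 274 mm and 10 mm thick, fixed, that carries the coloured wells with the bottles. Origin: centre of the row of wells, on the table; y runs along the row, towards the end with the black end block (28 mm high). The coloured wells lie at y = +96, +32, -32 and -96 mm, x = 0.
Not all that is in view belongs to the job. Leave any blue or purple look-alike of the part that bears amber_centre alone.

How it is judged (in metres and radians):
At the end, for the whole second after the job is handed in: All four bottles stand in the white rack in the reverse of their order on the board (from the black ends), each within 18 mm of its well centre along and across the row, foot on the well floor (-4 to +5 mm), tilted under 0.12 rad, at rest (under 0.02 m/s) (((y of well_red in the frame of board between 0.086 and 0.106 m and y of red_centre in the frame of rack between -0.114 and -0.078 m) or (y of well_red in the frame of board between 0.022 and 0.042 m and y of red_centre in the frame of rack between -0.05 and -0.014 m) or (y of well_red in the frame of board between -0.042 and -0.022 m and y of red_centre in the frame of rack between 0.014 and 0.05 m) or (y of well_red in the frame of board between -0.106 and -0.086 m and y of red_centre in the frame of rack between 0.078 and 0.114 m)) and ((y of well_green in the frame of board between 0.086 and 0.106 m and y of green_centre in the frame of rack between -0.114 and -0.078 m) or (y of well_green in the frame of board between 0.022 and 0.042 m and y of green_centre in the frame of rack between -0.05 and -0.014 m) or (y of well_green in the frame of board between -0.042 and -0.022 m and y of green_centre in the frame of rack between 0.014 and 0.05 m) or (y of well_green in the frame of board between -0.106 and -0.086 m and y of green_centre in the frame of rack between 0.078 and 0.114 m)) and ((y of well_yellow in the frame of board between 0.086 and 0.106 m and y of yellow_centre in the frame of rack between -0.114 and -0.078 m) or (y of well_yellow in the frame of board between 0.022 and 0.042 m and y of yellow_centre in the frame of rack between -0.05 and -0.014 m) or (y of well_yellow in the frame of board between -0.042 and -0.022 m and y of yellow_centre in the frame of rack between 0.014 and 0.05 m) or (y of well_yellow in the frame of board between -0.106 and -0.086 m and y of yellow_centre in the frame of rack between 0.078 and 0.114 m)) and ((y of well_amber in the frame of board between 0.086 and 0.106 m and y of amber_centre in the frame of rack between -0.114 and -0.078 m) or (y of well_amber in the frame of board between 0.022 and 0.042 m and y of amber_centre in the frame of rack between -0.05 and -0.014 m) or (y of well_amber in the frame of board between -0.042 and -0.022 m and y of amber_centre in the frame of rack between 0.014 and 0.05 m) or (y of well_amber in the frame of board between -0.106 and -0.086 m and y of amber_centre in the frame of rack between 0.078 and 0.114 m)) and x of red_centre in the frame of rack between -0.018 and 0.018 m and z of red_centre in the frame of rack between 0.043 and 0.052 m and angle between each of red_centre, green_centre, yellow_centre, amber_centre's own z axis and vertical below 0.12 rad and linear speed of each of bottle_red, bottle_green, bottle_yellow, bottle_amber below 0.02 m/s and x of green_centre in the frame of rack between -0.018 and 0.018 m and z of green_centre in the frame of rack between 0.043 and 0.052 m and x of yellow_centre in the frame of rack between -0.018 and 0.018 m and z of yellow_centre in the frame of rack between 0.043 and 0.052 m and x of amber_centre in the frame of rack between -0.018 and 0.018 m and z of amber_centre in the frame of rack between 0.06 and 0.069 m); the robot touches nothing.
It fails at once if the red bottle is tipped by more than 0.6 rad (angle between red_centre's own z axis and vertical above 0.6 rad).
It fails at once if the green bottle is tipped by more than 0.6 rad (angle between green_centre's own z axis and vertical above 0.6 rad).
It fails at once if the yellow bottle is tipped by more than 0.6 rad (angle between yellow_centre's own z axis and vertical above 0.6 rad).
It fails at once if the amber bottle is tipped by more than 0.6 rad (angle between amber_centre's own z axis and vertical above 0.6 rad).
It also fails if it takes over 106 s, if anything falls off the work surface, if the arm or the gripper's body presses on something with over 40 N, if the wrist force passes 120 N, or if a joint passes its speed limit or range.

## Robot

A 7-joint arm with a two-finger parallel gripper is mounted at the origin on a cart in front of the work surface, level with it; the furniture and walls round the work are solid. World frame = base frame: x ahead of the robot, y to its left, z up, the work surface at z = 0. Lengths are in mm, angles in rad, forces in N, time in s.
With the tool pointing down it reaches from about 400 to 875 mm from the base axis. Payload 4.4 kg.
Tool frame: the origin (TCP) lies at the very end of the fingers, on their centre line; the grasp point (between the pads) lies 19 mm behind it (ctrl.grasp_offset is the distance from the TCP to the grasp point, in mm); z points along the fingers, y is the line along which they close (so a half turn about z gives the same grasp; the last joint's range is limited). The gripper opens to 85 mm and grips with 20 to 120 N. Pads are 22 mm wide; open, the fingers measure 114 mm over their backs; the gripper's body (76 mm by 85 mm) begins 54 mm behind the grasp point. The pads swing forward as they close: fully open they stand 13 mm farther back than shut.
Start: joints at [1.243, 0.628, 0.038, 1.517, -0.027, 0.996, -0.02], TCP at [168.26, -627.858, 231.313] pointing down, gripper open.
Joint ranges: [-3.06, 3.06], [-0.37, 2.12], [-1.25, 1.32], [0.18, 2.47], [-1.1, 4.24], [0.23, 1.98], [-2.94, 2.94]. Speed limits (rad/s): [2.57, 2.57, 3.14, 3.14, 3.14, 3.14, 3.14].

## Interface

Orientations are given as [roll, pitch, yaw] about the fixed x, y, z axes, in that order (R = Rz(yaw) Ry(pitch) Rx(roll)).
In Python, from cell import status, cams, ctrl gives the robot as it stands.
- The arm moves only by the tool move_arm, never from a script. Its argument "plan" is a list of rows, each a list of 3 entries, a list of its own where there are three numbers: the shift along the world's x, y, z in mm, then the turn, a rotation vector about the world's x, y, z in degrees, then the opening, from 0 (shut) to 1 (fully open). In form: [[[x, y, z], [wx, wy, wz], gripper], ...]. A call has 1 to 10 rows; each row shifts and turns the commanded pose from where the row before left it; what a row does not reach is not made up. A row lasts 1/8 s, in which the tool goes at most 62.5 mm and 10.7 degrees, less where a joint would pass 70% of its speed; a pose out of reach is approached as far as the arm can. A call with a gripper value outside its range is refused whole. The fingers move at their own pace and stop on an object; the grip force is fixed at half the most. Time passes only in rows, so rows that do not move let the fingers close. It gives the time, the measured TCP pose, the force, the opening and the grip force at its end, in the units of the state.
- status.read_state(): the state, without advancing time (a new reading comes with each control period).
- cams.get_image(name): name is "scene" or "top" or "wrist"; returns the picture (480x640x3 uint8, blue, green, red); there is no depth.
- cams.camera_params(name): a dict with "K" (3x3 intrinsics, pixels), "k1" (the pictures are not rectified: a ray, as slopes to the right and down, at radius r is drawn at 1 + k1 r^2 times it, then the intrinsics apply), "pose" (4x4, takes a point from camera to world coordinates); the wrist camera has in their place "tool_from_camera" (4x4, takes a point from camera to tool coordinates, whose origin is the TCP and whose axes are the flange's). Camera axes: x right, y down, z forward; pixel columns grow to the right and rows downward; lengths in mm; the calibration is good to about 2 mm. A picture is of the moment at which its call begins: read the wrist's pose just before it. camera_params takes no time and is no camera call.
- ctrl.finish_job(): hands the job in; it is judged then, once.
The state is a dict: "clock": time; "qpos": joint angles; "qd": joint speeds; "tau": joint torques, N m; "eef_pos": TCP position; "tool_rot": TCP orientation; "force": force on the tool from outside, world axes, zero at the start; "torque": the same for the moment, N m; "width": finger opening in mm; "gripper_force": force on a finger pad.
Only numpy, scipy, OpenCV 4.12 (cv2) and the standard library are available. Lean on these libraries where they do the work, as an engineer would, in place of code of your own. Each camera call takes 0.05 s, during which the arm holds its last target. There are 200 camera calls.

## Working session

There is one attempt and no reset: what is moved stays moved. The work goes in short steps, Python scripts to look and compute and a tool call to move; the robot and the scene stay as the last step left them, time stands still between calls to the robot, and variables do not carry over. Pictures are saved under pics/ and viewed, at most 14 in all, crops included, and the job is handed in when it is done.

Besides the shell and the picture viewer there is one more tool, called after "Emit:" in YAML: its name, and indented under it one key for each argument. move_arm: Moves the arm, as the interface text tells. Its arguments: {"type":"object","properties":{"plan":{"type":"array","items":{"type":"array"}}},"required":["plan"]}

```bash
ls; mkdir -p pics; python3 - <<'E'
from cell import status,cams,ctrl
import cv2
print(status.read_state())
for n in("top","scene"):
    cv2.imwrite(f"pics/{n}0.png",cams.get_image(n)); print(n,cams.camera_params(n))
print(cams.camera_params("wrist"))
E
```

```text
pics
{'clock': 0.0, 'qpos': array([ 1.2432364 ,  0.62936021,  0.03844181,  1.51835483, -0.02699017,
        0.99630191, -0.02001171]), 'qd': array([-0.00052796,  0.00168895, -0.00017736,  0.00033102,  0.00100058,
       -0.00059593,  0.00051549]), 'tau': array([ 2.88892006e-04, -5.63396108e+01,  1.22635078e+00, -1.93435961e+01,
        1.09373184e-02,  1.03944234e-02, -1.94905238e-05]), 'eef_pos': array([ 168.0724178 , -627.25203787,  230.38417999]), 'tool_rot': array([-3.13968671e+00,  3.38707524e-05,  2.61754009e-01]), 'force': array([-0.57779556,  0.46761494, -0.04723234]), 'torque': array([0.05098712, 0.02254293, 0.0207946 ]), 'gripper_force': 0.0, 'width': 85.49172465433008}
top {'K': array([[477.97558361,   0.        , 320.78814162],
       [  0.        , 477.97558361, 237.7935137 ],
       [  0.        ,   0.        ,   1.        ]]), 'k1': -0.041409631753728846, 'pose': array([[-9.48000787e-02, -9.72397928e-01,  2.13202284e-01,
         3.24478953e+02],
       [-9.95486582e-01,  9.16517119e-02, -2.46257753e-02,
         6.66947372e+00],
       [ 4.40569863e-03, -2.14574538e-0
[... 528 characters left out ...]
2, -8.44100817e-01, -5.35798925e-01,
         7.37962795e+02],
       [ 0.00000000e+00,  0.00000000e+00,  0.00000000e+00,
         1.00000000e+00]])}
{'K': array([[333.45687139,   0.        , 317.50081986],
       [  0.        , 333.45687139, 242.56195485],
       [  0.        ,   0.        ,   1.        ]]), 'k1': -0.03973938373550823, 'tool_from_camera': array([[-1.76009424e-04, -9.44411329e-01, -3.28766195e-01,
         8.51246995e+01],
       [ 9.99999641e-01, -4.38711703e-04,  7.24876660e-04,
        -1.13408684e+00],
       [-8.28815307e-04, -3.28765950e-01,  9.44411067e-01,
        -1.42353520e+02],
       [ 0.00000000e+00,  0.00000000e+00,  0.00000000e+00,
         1.00000000e+00]])}
```

View pics/top0.png

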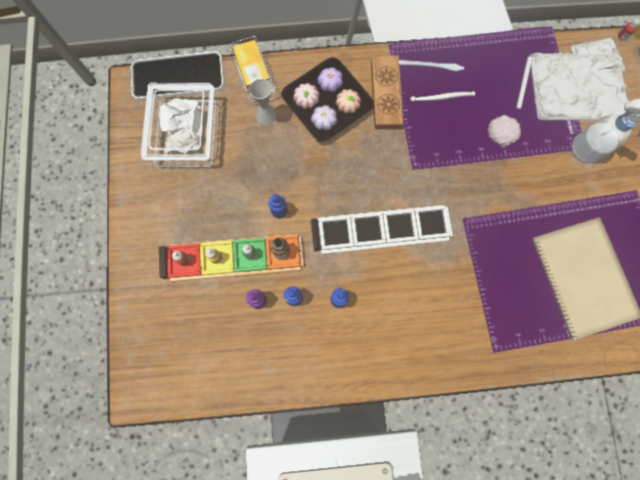

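View pics/scene0.png

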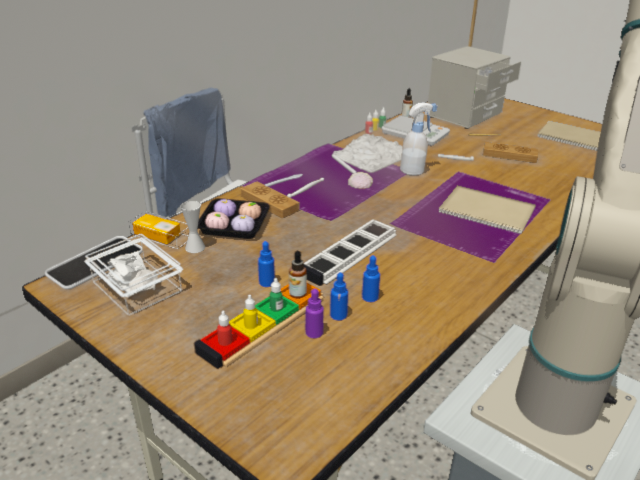

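Top: the board has its black block at (163,262) and wells in order red (183,260), yellow (217,257), green (250,254), amber (284,250). The white rack has its black block at (316,234), with wells at (335,233), (368,229), (400,226) and (432,222).

Candidates for the amber bottle are the brown one at (280,246) in the orange well, blue look-alikes at (278,206), (293,296) and (340,297), and a purple one at (256,299). I choose the brown one. The small red, yellow and green bottles are at (179,257), (212,254) and (248,251).

```bash
cat > h.py <<'E'
import numpy as np, cv2
from cell import status,cams,ctrl
from scipy.spatial.transform import Rotation as R
def params(n):
    p=cams.camera_params(n)
    if n!="wrist": return p["K"],p["k1"],p["pose"]
    s=status.read_state(); T=np.eye(4); T[:3,:3]=R.from_euler("xyz",s["tool_rot"]).as_matrix(); T[:3,3]=s["eef_pos"]
    return p["K"],p["k1"],T@p["tool_from_camera"]
def ray(P,uv,z):
    K,k1,T=P; d=np.array([(uv[0]-K[0,2])/K[0,0],(uv[1]-K[1,2])/K[1,1]]); s=d.copy()
    for _ in range(20): s=d/(1+k1*(s@s))
    v=T[:3,:3]@np.array([*s,1]); return T[:3,3]+v*(z-T[2,3])/v[2]
def blobs(img,lo,hi,amin=60):
    m=cv2.inRange(cv2.cvtColor(img,cv2.COLOR_BGR2HSV),lo,hi)
    c,_=cv2.findContours(m,cv2.RETR_EXTERNAL,cv2.CHAIN_APPROX_NONE)
    return sorted([x for x in c if cv2.contourArea(x)>amin],key=cv2.contourArea,reverse=True)
def plane_rect(P,c,z):
    q=np.array([ray(P,p[0].astype(float),z)[:2] for p in c],np.float32)
    return cv2.minAreaRect(q)
E
cat > m.py <<'E'
from h import *
img=cv2.imread("pics/top0.png"); P=params("top")
C={"red":((0,200,90),(4,255,255)),"yellow":((22,180,120),(32,255,255)),"green":((50,150,80),(75,255,255)),"orange":((6,215,150),(14,255,255)),"blue":((108,170,50),(125,255,255)),"purp":((130,100,50),(150,255,255))}
for k,(lo,hi) in C.items():
    for c in blobs(img,lo,hi)[:3]:
        u=c.mean((0,1)); 
        if not(140<u[0]<460 and 180<u[1]<320): continue
        r=plane_rect(P,c,24 if k in("red","yellow","green","orange") else 50); print(k,u.round(),np.round(r[0],1),np.round(r[1],1),round(r[2],1))
# rack dark floors (z=13 floors partly hidden -> also white outline)
roi=np.zeros_like(img); roi[195:262,308:460]=img[195:262,308:460]
for c in blobs(roi,(0,0,1),(180,255,70),80):
    r=plane_rect(P,c,13); print("dark",c.mean((0,1)).round(),np.round(r[0],1),np.round(r[1],1),round(r[2],1))
for c in blobs(roi,(0,0,190),(180,60,255),80)[:1]:
    r=plane_rect(P,c,21); print("white",np.round(r[0],1),np.round(r[1],1),round(r[2],1))
E
python3 m.py; python3 - <<'E'
import cv2
i=cv2.imread("pics/top0.png")[185:315,145:465]
cv2.imwrite("pics/crop0.png",cv2.resize(i,None,fx=2.5,fy=2.5,interpolation=cv2.INTER_CUBIC))
E
```

```text
white [ 529.9 -143.3] [ 73.9 259.9] 0.7
```

View pics/crop0.png

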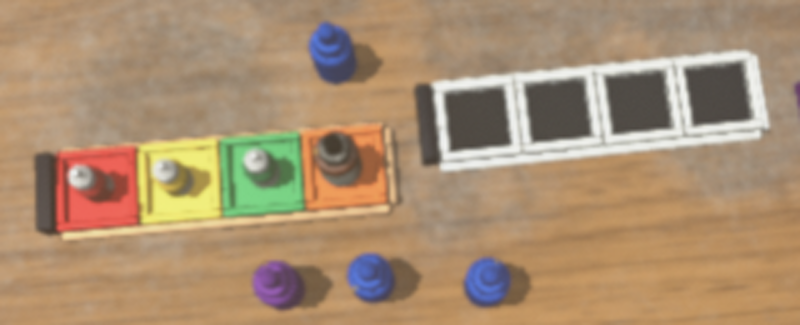

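The crop confirms the order: red, yellow, green, brown amber (330,155 in the crop), with four coloured look-alikes standing off the board. The masks need looser bounds.

```bash
python3 - <<'E'
import re
s=open("m.py").read()
s=re.sub(r'C=\{.*\}','C={"red":((0,150,90),(5,255,255)),"red2":((172,150,90),(180,255,255)),"yellow":((22,120,120),(33,255,255)),"green":((45,100,60),(80,255,255)),"orange":((6,160,150),(14,255,255)),"blue":((105,110,40),(128,255,255)),"purp":((128,80,40),(155,255,255))}',s)
s=s.replace("(180,255,70),80","(180,255,90),60").replace("[:3]:",":")
s+='\nh=cv2.cvtColor(img,cv2.COLOR_BGR2HSV)\nprint([h[y,x] for x,y in((172,250),(203,247),(238,245),(273,240),(278,206),(256,299),(335,233),(163,262))])'
open("m.py","w").write(s)
E
python3 m.py
```

```text
red [183. 260.] [503.6 253. ] [62.  59.8] 89.9
yellow [216. 257.] [503.3 188.1] [62.7 62.6] 89.5
green [247. 254.] [502.6 125.2] [60.3 57.3] 89.5
orange [277. 258.] [501.4  60.7] [58.1 56.4] 89.7
blue [339. 297.] [402.7 -38.3] [25.8 29.4] 84.6
blue [292. 296.] [413.8  49.3] [30.  22.7] 6.4
blue [276. 203.] [593.1  64.2] [32.5 24.6] 9.0
purp [255. 298.] [415.5 116.5] [30.3 26.9] 40.4
dark [335. 232.] [533.4 -46.4] [43.1 43.7] 0.5
dark [368. 229.] [ 534.3 -110.3] [43.2 42.7] 0.6
dark [432. 222.] [ 535.9 -238.9] [43.3 42.5] 0.7
dark [400. 226.] [ 534.8 -174.7] [42.6 42.3] 0.7
dark [316. 235.] [532.   -7.3] [61.1 10.3] 0.8
white [ 529.9 -143.3] [ 73.9 259.9] 0.7
[array([  3, 164, 201], dtype=uint8), array([ 24, 144, 189], dtype=uint8), array([ 62, 101, 177], dtype=uint8), array([ 12, 111, 138], dtype=uint8), array([116,  99, 116], dtype=uint8), array([144,  92, 116], dtype=uint8), array([18, 39, 79], dtype=uint8), array([11, 45, 91], dtype=uint8)]
```

The measurements fit the given sizes: wells 64 mm apart, board along world y at x≈503, and rack wells at x≈532.5, y = -46.5, -110.5, -174.5 and -238.5. Next I go above the board for a near view.

Emit:
move_arm:
  plan:
    - [[20,21,5],[0,0,4],0.6]
    - [[40,41,10],[0,0,9],0.6]
    - [[40,41,10],[0,0,9],0.6]
    - [[40,41,0],[0,0,9],0.6]
    - [[40,41,0],[0,0,9],0.6]
    - [[40,41,0],[0,0,9],0.6]
    - [[40,41,0],[0,0,9],0.6]
    - [[40,41,0],[0,0,9],0.6]
    - [[20,40,0],[0,0,4],0.6]
    - [[10,50,0],[0,0,2],0.6]

```text
clock: 1.35
eef_pos: [499.2, -228.7, 255.8]
tool_rot: [3.141, -0.0, 1.537]
force: [0.2, 0.8, -0.3]
width: 51.2
gripper_force: 0.0
```

Emit:
move_arm:
  plan:
    - [[0,50,0],[0,0,2],0.6]
    - [[0,50,0],[0,0,2],0.6]
    - [[0,50,0],[0,0,2],0.6]
    - [[0,50,0],[0,0,1],0.6]
    - [[0,50,0],[0,0,0],0.6]
    - [[0,50,0],[0,0,0],0.6]
    - [[0,50,0],[0,0,0],0.6]
    - [[0,25,0],[0,0,0],0.6]
    - [[0,0,0],[0,0,0],0.6]
    - [[0,0,0],[0,0,0],0.6]

```text
clock: 2.6
eef_pos: [498.2, 143.6, 256.0]
tool_rot: [-3.141, 0.001, 1.657]
force: [-0.1, -0.6, 1.0]
width: 51.4
gripper_force: 0.0
```

```bash
python3 - <<'E'
from h import *
P=params("wrist"); np.save("P1.npy",np.array([P[0],P[2][:3,:3]])); i=cams.get_image("wrist"); cv2.imwrite("pics/w1.png",i); np.savez("P1.npz",K=P[0],k=P[1],T=P[2])
E
```

```text
(no output)
```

View pics/w1.png

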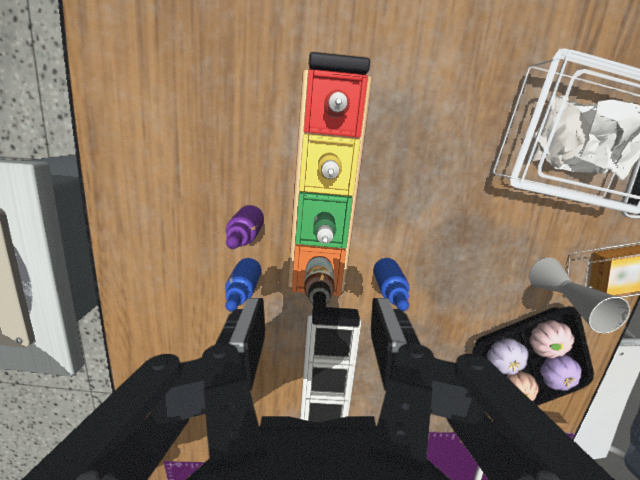

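The wrist view shows cap tips at red (338,101), yellow (331,168), green (325,236) and amber (320,298), with the wells in a row below them.

```bash
python3 - <<'E'
from h import *
d=np.load("P1.npz"); W=(d["K"],float(d["k"]),d["T"]); T=params("top"); img=cv2.imread("pics/w1.png")
for n,w,t,z in(("red",(338,101),(177,256),84),("yellow",(331,168),(210,253),84),("green",(325,236),(247.5,249),84),("amber",(320,300),(278,241),118)):
    print(n,ray(W,w,z)[:2].round(1),"top",ray(T,t,z)[:2].round(1))
for k,lo,hi in(("red",(0,150,90),(5,255,255)),("yellow",(22,120,120),(33,255,255)),("green",(45,100,60),(80,255,255)),("orange",(6,160,120),(14,255,255))):
    for c in blobs(img,lo,hi,800):
        r=plane_rect(W,c,24); u=c.mean((0,1))
        if 280<u[0]<370:print(k,u.round(),np.round(r[0],1),np.round(r[1],1),round(r[2],1))
roi=np.zeros_like(img); roi[310:420,295:365]=img[310:420,295:365]
for c in blobs(roi,(0,0,1),(180,255,90),300):
    r=plane_rect(W,c,13); print("dark",c.mean((0,1)).round(),np.round(r[0],1),np.round(r[1],1),round(r[2],1))
E
```

```text
red [506.7 252.1] top [500.2 246.7]
yellow [506.3 194. ] top [500.2 187. ]
green [506.9 127.4] top [501.2 119. ]
amber [506.4  74.4] top [503.3  60.8]
red [335. 103.] [506.6 253.6] [62.1 60.7] 89.6
yellow [329. 164.] [506.3 189.8] [62.2 61.5] 89.7
green [323. 220.] [505.8 126.6] [62.7 60.5] 89.7
orange [319. 268.] [505.3  63.3] [62.6 61.1] 89.7
dark [332. 342.] [534.6 -47.7] [48.9 44.8] 0.8
dark [328. 379.] [ 535.4 -112.3] [48.9 42.7] 0.9
dark [335. 317.] [535.2  -9. ] [62.7 24.6] 4.8
dark [335. 414.] [ 554.1 -170.5] [83.9 31.8] 4.8
```

Wells agree between the two views to about 3 mm, and the bottles stand near their well centres. Going to red first: hover, then check the centring.

Emit:
move_arm:
  plan:
    - [[3,40,-20],[0,0,-3],0.6]
    - [[2,40,-40],[0,0,-2],0.6]
    - [[2,28,-50],[0,0,0],0.6]
    - [[0,0,-30],[0,0,0],0.6]
    - [[0,0,-10],[0,0,0],0.6]
    - [[0,0,0],[0,0,0],0.6]
    - [[0,0,0],[0,0,0],0.6]

```text
clock: 3.52
eef_pos: [506.5, 252.8, 107.7]
tool_rot: [3.139, -0.001, 1.569]
force: [-0.1, -0.3, 0.3]
width: 51.3
gripper_force: 0.0
```

```bash
python3 - <<'E'
from h import *
s=status.read_state();print(s["eef_pos"],s["tool_rot"])
P=params("wrist"); cv2.imwrite("pics/w2.png",cams.get_image("wrist")); np.savez("P2.npz",K=P[0],k=P[1],T=P[2])
E
```

```text
[506.47359969 252.82307518 107.73276726] [ 3.13924145e+00 -9.58218815e-04  1.56935606e+00]
```

View pics/w2.png

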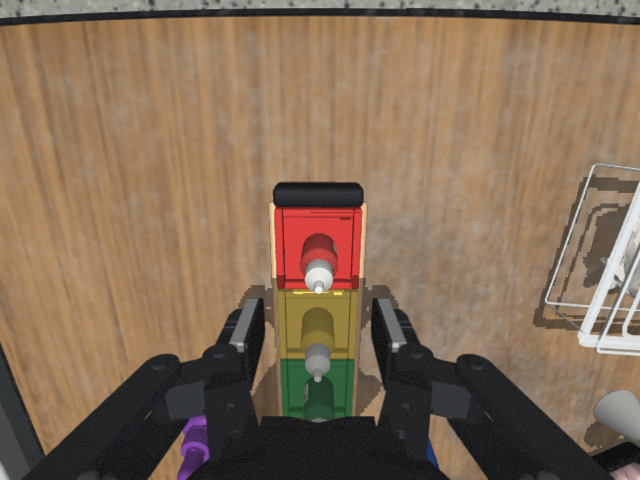

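Red cap tip is at (319,289), well-centred between the fingers. Yellow tip is at (318,377).

```bash
python3 - <<'E'
from h import *
d=np.load("P2.npz"); W=(d["K"],float(d["k"]),d["T"]); img=cv2.imread("pics/w2.png")
print(W[2][:3,3])
for w in((319,289),(318,377)): print(ray(W,w,84).round(1))
c=blobs(img,(0,150,90),(5,255,255),800)[0]; print(np.round(plane_rect(W,c,24),1) if 0 else plane_rect(W,c,24))
E
```

```text
[506.26227911 338.68202819 250.16874625]
[507.3 253.6  84. ]
[506.7 192.9  84. ]
((506.6492004394531, 255.19264221191406), (63.09624481201172, 61.03194046020508), 89.658447265625)
```

Emit:
move_arm:
  plan:
    - [[0,0,-25],[0,0,0],0.6]
    - [[0,0,-30],[0,0,0],0.6]
    - [[0,0,-15],[0,0,0],0.6]
    - [[0,0,-5],[0,0,0],0.6]
    - [[0,0,0],[0,0,0],0.6]
    - [[0,0,0],[0,0,0],0.2]
    - [[0,0,0],[0,0,0],0.2]
    - [[0,0,0],[0,0,0],0.2]
    - [[0,0,0],[0,0,0],0.2]
    - [[0,0,0],[0,0,0],0.2]

```text
clock: 4.82
eef_pos: [506.0, 253.5, 32.4]
tool_rot: [3.14, -0.001, 1.571]
force: [-0.9, -0.4, 5.8]
width: 22.2
gripper_force: 58.8
```

Gripped. Lift and carry to the farthest rack well.

Emit:
move_arm:
  plan:
    - [[0,0,10],[0,0,0],0.2]
    - [[0,0,30],[0,0,0],0.2]
    - [[0,0,50],[0,0,0],0.2]
    - [[0,0,50],[0,0,0],0.2]
    - [[0,-15,20],[0,0,0],0.2]
    - [[2,-35,0],[0,0,0],0.2]
    - [[4,-50,0],[0,0,0],0.2]
    - [[4,-50,0],[0,0,0],0.2]
    - [[4,-50,0],[0,0,0],0.2]
    - [[4,-50,0],[0,0,0],0.2]

```text
clock: 6.08
eef_pos: [522.2, 0.5, 190.8]
tool_rot: [-3.14, 0.001, 1.57]
force: [0.6, -0.3, 0.1]
width: 22.4
gripper_force: 59.0
```

Emit:
move_arm:
  plan:
    - [[4,-50,0],[0,0,0],0.2]
    - [[4,-50,0],[0,0,0],0.2]
    - [[4,-50,0],[0,0,0],0.2]
    - [[0,-50,0],[0,0,0],0.2]
    - [[0,-30,-20],[0,0,0],0.2]
    - [[0,-11,-30],[0,0,0],0.2]
    - [[0,0,-20],[0,0,0],0.2]
    - [[0,0,-10],[0,0,0],0.2]
    - [[0,0,0],[0,0,0],0.2]

```text
clock: 7.2
eef_pos: [534.4, -237.7, 110.7]
tool_rot: [-3.14, -0.001, 1.571]
force: [0.8, 0.1, 0.6]
width: 22.5
gripper_force: 59.0
```

```bash
python3 - <<'E'
from h import *
s=status.read_state();print(s["eef_pos"],s["tool_rot"],s["width"],s["force"])
P=params("wrist"); cv2.imwrite("pics/w3.png",cams.get_image("wrist")); np.savez("P3.npz",K=P[0],k=P[1],T=P[2])
E
```

```text
[ 534.42209008 -237.70469679  110.70211849] [-3.13980503e+00 -6.56714299e-04  1.57095813e+00] 22.48510160465059 [0.75875852 0.12932044 0.55449338]
```

View pics/w3.png

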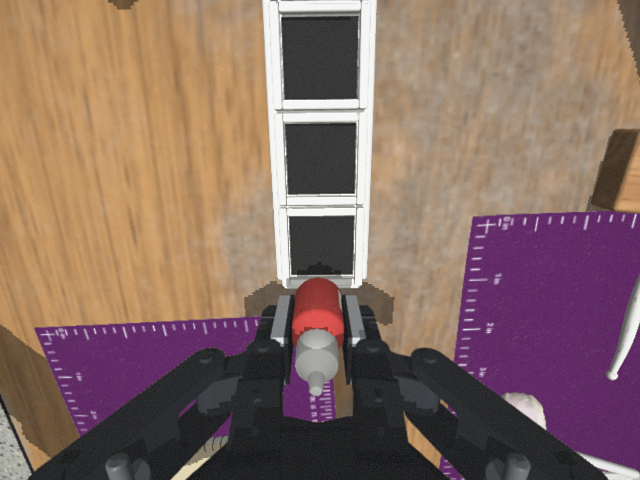

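The held red bottle is upright and centred between the fingers. The last well is at (321,246), the next at (320,159).

```bash
python3 - <<'E'
from h import *
d=np.load("P3.npz"); W=(d["K"],float(d["k"]),d["T"]); img=cv2.imread("pics/w3.png"); 
roi=np.zeros_like(img); roi[0:276,270:375]=img[0:276,270:375]
for c in blobs(roi,(0,0,1),(180,255,90),800):
    r=plane_rect(W,c,13); print("dark",c.mean((0,1)).round(),np.round(r[0],1),np.round(r[1],1),round(r[2],1))
# rim ends at z=21 : right end face of rack, row ~284
print(ray(W,(321,279),21), ray(W,(320,321),0))
E
```

```text
dark [320.  57.] [ 535.8 -109.2] [48.2 48.2] 0.2
dark [320. 157.] [ 536.2 -173.2] [48.2 48.2] 0.9
dark [321. 244.] [ 537.2 -238.1] [47.8 47.3] 0.6
[ 536.90965582 -262.15469298   21.        ] [ 5.36380160e+02 -3.12765221e+02 -2.84217094e-14]
```

Emit:
move_arm:
  plan:
    - [[2,0,-20],[0,0,0],0.2]
    - [[0,0,-30],[0,0,0],0.2]
    - [[0,0,-15],[0,0,0],0.2]
    - [[0,0,-8],[0,0,0],0.2]
    - [[0,0,-4],[0,0,0],0.2]
    - [[0,0,-2],[0,0,0],0.2]
    - [[0,0,-1],[0,0,0],0.2]
    - [[0,0,0],[0,0,0],0.2]

```text
clock: 8.25
eef_pos: [537.5, -238.0, 31.7]
tool_rot: [3.141, 0.0, 1.571]
force: [-0.1, -0.1, -0.2]
width: 22.3
gripper_force: 59.0
```

Emit:
move_arm:
  plan:
    - [[0,0,-1],[0,0,0],0.2]
    - [[0,0,-1],[0,0,0],0.2]
    - [[0,0,0],[0,0,0],0.2]
    - [[0,0,0],[0,0,0],0.6]
    - [[0,0,0],[0,0,0],0.6]
    - [[0,0,0],[0,0,0],0.6]
    - [[0,0,0],[0,0,0],0.6]
    - [[0,0,10],[0,0,0],0.6]
    - [[0,0,30],[0,0,0],0.6]
    - [[0,0,40],[0,0,0],0.6]

```text
clock: 9.5
eef_pos: [536.7, -237.6, 110.1]
tool_rot: [-3.14, -0.001, 1.571]
force: [1.5, -0.5, 0.3]
width: 50.9
gripper_force: 0.0
```

```bash
python3 - <<'E'
from h import *
s=status.read_state();print(s["eef_pos"],s["tool_rot"],s["width"],s["force"])
P=params("wrist"); cv2.imwrite("pics/w4.png",cams.get_image("wrist")); np.savez("P4.npz",K=P[0],k=P[1],T=P[2])
E
```

```text
[ 536.69460414 -237.59471226  110.06032908] [-3.14014101e+00 -6.78544852e-04  1.57098216e+00] 50.93733486889329 [ 1.48761734 -0.45440171  0.32300374]
```

View pics/w4.png

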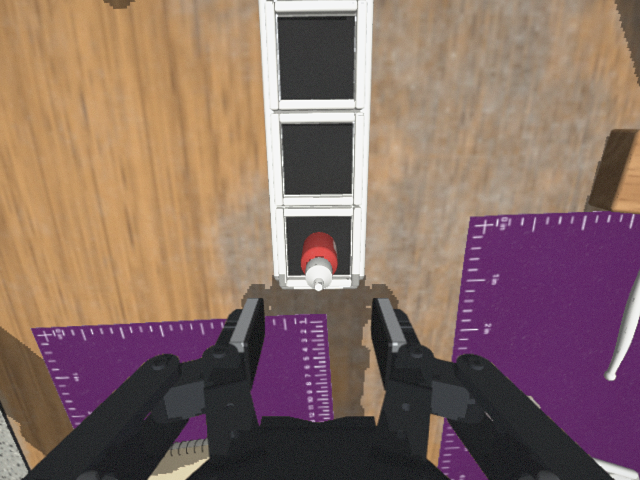

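Red stands upright in the last well (body at (319,255)), nearly central. Now yellow.

Emit:
move_arm:
  plan:
    - [[0,0,45],[0,0,0],0.6]
    - [[0,15,45],[0,0,0],0.6]
    - [[-3,35,0],[0,0,0],0.6]
    - [[-4,50,0],[0,0,0],0.6]
    - [[-4,50,0],[0,0,0],0.6]
    - [[-4,50,0],[0,0,0],0.6]
    - [[-4,50,0],[0,0,0],0.6]
    - [[-4,50,0],[0,0,0],0.6]
    - [[-4,50,0],[0,0,0],0.6]
    - [[-3,45,0],[0,0,0],0.6]

```text
clock: 10.8
eef_pos: [507.0, 159.2, 200.1]
tool_rot: [3.14, -0.0, 1.572]
force: [0.7, -0.4, -0.9]
width: 51.2
gripper_force: 0.0
```

Emit:
move_arm:
  plan:
    - [[0,25,-25],[0,0,0],0.6]
    - [[0,10,-35],[0,0,0],0.6]
    - [[0,0,-25],[0,0,0],0.6]
    - [[0,0,-5],[0,0,0],0.6]
    - [[0,0,0],[0,0,0],0.6]

```text
clock: 11.42
eef_pos: [507.6, 192.2, 109.9]
tool_rot: [3.141, -0.0, 1.57]
force: [0.1, 0.8, -0.3]
width: 51.0
gripper_force: 0.0
```

```bash
cat > look.py <<'E'
from h import *
import sys
n=sys.argv[1]
s=status.read_state();print(s["eef_pos"].round(1),s["tool_rot"].round(3),s["width"],s["force"].round(1))
P=params("wrist"); im=cams.get_image("wrist"); cv2.imwrite(f"pics/{n}.png",im); np.savez(f"{n}.npz",K=P[0],k=P[1],T=P[2])
# bright grey cap blob between the fingers; its lowest point is the tip
roi=np.zeros_like(im); roi[230:330,285:355]=im[230:330,285:355]
for c in blobs(roi,(0,0,110),(180,60,255),60)[:2]:
    t=c[c[:,0,1].argmax(),0]; print("cap",t,cv2.contourArea(c),ray(P,(c[:,0,0].mean(),t[1]),84).round(1))
E
python3 look.py w5
```

```text
[507.6 192.2 109.9] [ 3.141 -0.     1.57 ] 51.022620991625075 [ 0.1  0.8 -0.3]
cap [315 294] 700.0 [506.4 188.7  84. ]
```

View pics/w5.png

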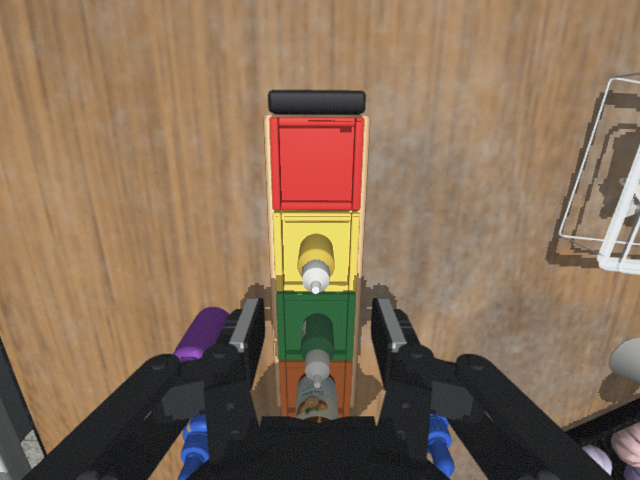

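Yellow tip is at (316,292), about (506.5,190.5), between the fingers. Purple at (205,335) and blue stay clear of them. Descend and grip.

Emit:
move_arm:
  plan:
    - [[-1,-1,-25],[0,0,0],0.6]
    - [[0,0,-30],[0,0,0],0.6]
    - [[0,0,-17],[0,0,0],0.6]
    - [[0,0,-5],[0,0,0],0.6]
    - [[0,0,0],[0,0,0],0.6]
    - [[0,0,0],[0,0,0],0.2]
    - [[0,0,0],[0,0,0],0.2]
    - [[0,0,0],[0,0,0],0.2]
    - [[0,0,0],[0,0,0],0.2]
    - [[0,0,0],[0,0,0],0.2]

```text
clock: 12.72
eef_pos: [506.9, 191.4, 33.4]
tool_rot: [3.14, -0.001, 1.571]
force: [-0.8, -1.2, 5.1]
width: 22.4
gripper_force: 58.8
```

Emit:
move_arm:
  plan:
    - [[0,0,10],[0,0,0],0.2]
    - [[0,0,30],[0,0,0],0.2]
    - [[0,0,50],[0,0,0],0.2]
    - [[0,0,50],[0,0,0],0.2]
    - [[0,-15,20],[0,0,0],0.2]
    - [[2,-35,0],[0,0,0],0.2]
    - [[4,-50,0],[0,0,0],0.2]
    - [[4,-50,0],[0,0,0],0.2]
    - [[4,-50,0],[0,0,0],0.2]
    - [[4,-50,0],[0,0,0],0.2]

```text
clock: 13.98
eef_pos: [524.2, -60.5, 193.0]
tool_rot: [3.141, 0.0, 1.571]
force: [1.3, 0.1, -0.4]
width: 22.5
gripper_force: 58.9
```

Emit:
move_arm:
  plan:
    - [[4,-50,0],[0,0,0],0.2]
    - [[4,-40,0],[0,0,0],0.2]
    - [[3,-20,-20],[0,0,0],0.2]
    - [[0,-5,-30],[0,0,0],0.2]
    - [[0,0,-20],[0,0,0],0.2]
    - [[0,0,-10],[0,0,0],0.2]
    - [[0,0,0],[0,0,0],0.2]
    - [[0,0,0],[0,0,0],0.2]

```text
clock: 14.98
eef_pos: [535.9, -173.4, 112.9]
tool_rot: [3.14, 0.0, 1.571]
force: [0.7, 0.6, 0.0]
width: 22.4
gripper_force: 58.9
```

Descend 82 to about 31, release, rise.

Emit:
move_arm:
  plan:
    - [[1,0,-20],[0,0,0],0.2]
    - [[0,0,-30],[0,0,0],0.2]
    - [[0,0,-16],[0,0,0],0.2]
    - [[0,0,-8],[0,0,0],0.2]
    - [[0,0,-4],[0,0,0],0.2]
    - [[0,0,-2],[0,0,0],0.2]
    - [[0,0,-1],[0,0,0],0.2]
    - [[0,0,0],[0,0,0],0.2]
    - [[0,0,0],[0,0,0],0.2]

```text
clock: 16.1
eef_pos: [536.4, -173.9, 31.5]
tool_rot: [3.141, 0.0, 1.571]
force: [0.6, 0.1, -0.2]
width: 22.8
gripper_force: 58.9
```

Emit:
move_arm:
  plan:
    - [[0,0,-1],[0,0,0],0.2]
    - [[0,0,0],[0,0,0],0.2]
    - [[0,0,0],[0,0,0],0.6]
    - [[0,0,0],[0,0,0],0.6]
    - [[0,0,0],[0,0,0],0.6]
    - [[0,0,0],[0,0,0],0.6]
    - [[0,0,10],[0,0,0],0.6]
    - [[0,0,30],[0,0,0],0.6]
    - [[0,0,40],[0,0,0],0.6]
    - [[0,0,0],[0,0,0],0.6]

```text
clock: 17.35
eef_pos: [538.7, -174.3, 113.8]
tool_rot: [3.135, 0.002, 1.571]
force: [1.5, 0.7, 0.3]
width: 51.3
gripper_force: 0.0
```

```bash
python3 look.py w6
```

```text
[ 538.7 -174.3  113.8] [3.135e+00 2.000e-03 1.571e+00] 51.30302152093813 [1.5 0.7 0.3]
cap [345 329] 2444.5 [ 547.9 -203.7   84. ]
```

Emit:
move_arm:
  plan:
    - [[0,0,45],[0,0,0],0.6]
    - [[0,15,45],[0,0,0],0.6]
    - [[-3,35,0],[0,0,0],0.6]
    - [[-4,50,0],[0,0,0],0.6]
    - [[-4,50,0],[0,0,0],0.6]
    - [[-4,50,0],[0,0,0],0.6]
    - [[-5,50,0],[0,0,0],0.6]
    - [[-5,30,0],[0,0,0],0.6]
    - [[-5,19,0],[0,0,0],0.6]
    - [[0,0,0],[0,0,0],0.6]

```text
clock: 18.65
eef_pos: [505.2, 126.6, 199.6]
tool_rot: [-3.14, -0.0, 1.574]
force: [0.1, -0.2, 0.1]
width: 51.8
gripper_force: 0.0
```

```bash
python3 look.py w7
```

```text
[505.2 126.6 199.6] [-3.14  -0.     1.574] 51.791957058651896 [ 0.1 -0.2  0.1]
cap [333 285] 334.0 [506.   84.1  84. ]
cap [317 245] 245.5 [506.9 120.5  84. ]
```

View pics/w7.png

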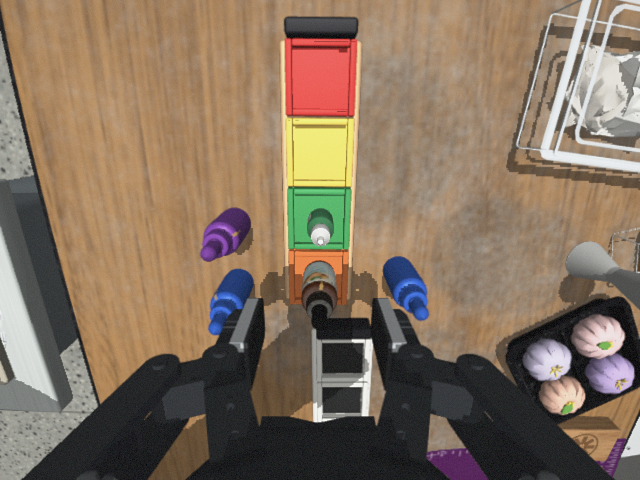

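Green tip is at (319,243), about (506.5,122). Amber is in the orange well at (320,280), blue ones either side. Descend on green.

Emit:
move_arm:
  plan:
    - [[1,-2,-40],[0,0,0],0.6]
    - [[0,-1,-50],[0,0,0],0.6]
    - [[0,0,-45],[0,0,0],0.6]
    - [[0,0,-20],[0,0,0],0.6]
    - [[0,0,-10],[0,0,0],0.6]
    - [[0,0,-2],[0,0,0],0.6]
    - [[0,0,0],[0,0,0],0.6]
    - [[0,0,0],[0,0,0],0.6]

```text
clock: 19.7
eef_pos: [507.9, 122.2, 34.2]
tool_rot: [3.14, -0.0, 1.571]
force: [0.3, 0.1, 0.1]
width: 51.0
gripper_force: 0.0
```

Emit:
move_arm:
  plan:
    - [[0,0,0],[0,0,0],0.2]
    - [[0,0,0],[0,0,0],0.2]
    - [[0,0,0],[0,0,0],0.2]
    - [[0,0,0],[0,0,0],0.2]
    - [[0,0,0],[0,0,0],0.2]

```text
clock: 20.32
eef_pos: [507.5, 122.2, 34.1]
tool_rot: [3.141, 0.0, 1.571]
force: [-1.6, 0.5, 5.8]
width: 22.2
gripper_force: 58.7
```

Emit:
move_arm:
  plan:
    - [[0,0,10],[0,0,0],0.2]
    - [[0,0,30],[0,0,0],0.2]
    - [[0,0,50],[0,0,0],0.2]
    - [[0,0,50],[0,0,0],0.2]
    - [[0,-15,20],[0,0,0],0.2]
    - [[6,-40,0],[0,0,0],0.2]
    - [[6,-50,0],[0,0,0],0.2]
    - [[6,-50,0],[0,0,0],0.2]
    - [[6,-45,0],[0,0,0],0.2]
    - [[4,-25,-10],[0,0,0],0.2]

```text
clock: 21.58
eef_pos: [535.6, -106.2, 184.2]
tool_rot: [3.14, 0.001, 1.567]
force: [0.1, 0.7, 0.3]
width: 22.3
gripper_force: 58.9
```

Emit:
move_arm:
  plan:
    - [[0,-7,-30],[0,0,0],0.2]
    - [[0,0,-40],[0,0,0],0.2]
    - [[0,0,0],[0,0,0],0.2]
    - [[0,0,0],[0,0,0],0.2]

```text
clock: 22.08
eef_pos: [536.1, -109.5, 114.6]
tool_rot: [3.14, -0.0, 1.571]
force: [-0.3, 0.2, -0.5]
width: 22.6
gripper_force: 58.9
```

Emit:
move_arm:
  plan:
    - [[0,0,-20],[0,0,0],0.2]
    - [[0,0,-30],[0,0,0],0.2]
    - [[0,0,-16],[0,0,0],0.2]
    - [[0,0,-8],[0,0,0],0.2]
    - [[0,0,-4],[0,0,0],0.2]
    - [[0,0,-2],[0,0,0],0.2]
    - [[0,0,-1],[0,0,0],0.2]
    - [[0,0,0],[0,0,0],0.2]
    - [[0,0,0],[0,0,0],0.2]

```text
clock: 23.2
eef_pos: [535.4, -109.9, 32.5]
tool_rot: [3.141, -0.0, 1.571]
force: [0.8, -0.4, -0.2]
width: 22.2
gripper_force: 59.0
```

Emit:
move_arm:
  plan:
    - [[0,0,-1],[0,0,0],0.2]
    - [[0,0,0],[0,0,0],0.2]
    - [[0,0,0],[0,0,0],0.6]
    - [[0,0,0],[0,0,0],0.6]
    - [[0,0,0],[0,0,0],0.6]
    - [[0,0,0],[0,0,0],0.6]
    - [[0,0,10],[0,0,0],0.6]
    - [[0,0,40],[0,0,0],0.6]
    - [[0,0,50],[0,0,0],0.6]
    - [[0,0,50],[0,0,0],0.6]

```text
clock: 24.45
eef_pos: [535.0, -109.8, 183.4]
tool_rot: [3.142, -0.0, 1.571]
force: [1.1, -0.2, -1.2]
width: 51.4
gripper_force: 0.0
```

Emit:
move_arm:
  plan:
    - [[-4,30,30],[0,0,0],0.6]
    - [[-5,45,0],[0,0,0],0.6]
    - [[-5,45,0],[0,0,0],0.6]
    - [[-5,30,0],[0,0,0],0.6]
    - [[-5,15,0],[0,0,0],0.6]
    - [[-5,6,0],[0,0,0],0.6]
    - [[0,0,0],[0,0,0],0.6]
    - [[0,0,0],[0,0,0],0.6]

```text
clock: 25.45
eef_pos: [506.5, 59.7, 211.3]
tool_rot: [-3.142, 0.001, 1.569]
force: [0.5, -0.8, -1.0]
width: 51.5
gripper_force: 0.0
```

```bash
python3 look.py w8
```

```text
[506.5  59.7 211.3] [-3.142e+00  1.000e-03  1.569e+00] 51.507808237096455 [ 0.5 -0.8 -1. ]
cap [311 329] 838.5 [516.1 -35.   84. ]
```

View pics/w8.png

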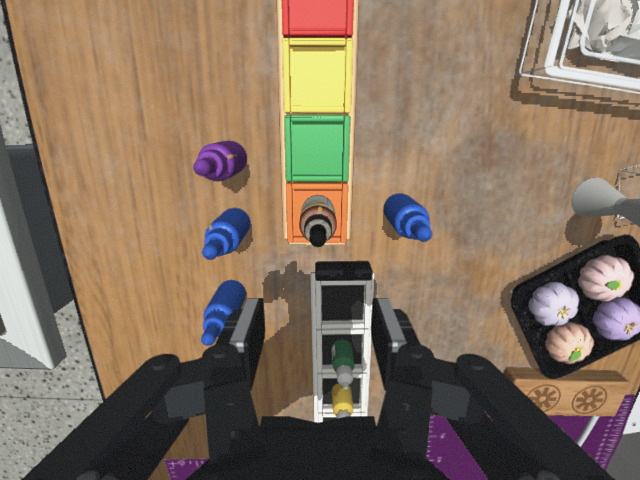

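Amber's tip is at (318,237), blue tips at (425,234) and (209,250). Green (343,355) and yellow (343,400) stand in the rack.

```bash
python3 - <<'E'
from h import *
d=np.load("w8.npz"); W=(d["K"],float(d["k"]),d["T"])
for w,z in(((318,237),118),((318,206),55),((425,234),102),((209,250),102),((335,303),13)): print(w,ray(W,w,z).round(1))
E
```

```text
(318, 237) [506.8  67.8 118. ]
(318, 206) [506.9  76.8  55. ]
(425, 234) [592.   64.9 102. ]
(209, 250) [418.7  51.7 102. ]
(335, 303) [526.4 -47.4  13. ]
```

Emit:
move_arm:
  plan:
    - [[0,3,-30],[0,0,0],0.7]
    - [[0,3,-45],[0,0,0],0.7]
    - [[0,0,-40],[0,0,0],0.7]
    - [[0,0,-25],[0,0,0],0.7]
    - [[0,0,-12],[0,0,0],0.7]
    - [[0,0,-6],[0,0,0],0.7]
    - [[0,0,0],[0,0,0],0.7]
    - [[0,0,0],[0,0,0],0.7]

```text
clock: 26.5
eef_pos: [507.0, 67.2, 54.1]
tool_rot: [3.14, -0.0, 1.571]
force: [-0.3, 0.1, 0.5]
width: 59.8
gripper_force: 0.0
```

Emit:
move_arm:
  plan:
    - [[0,0,0],[0,0,0],0.3]
    - [[0,0,0],[0,0,0],0.3]
    - [[0,0,0],[0,0,0],0.3]
    - [[0,0,0],[0,0,0],0.3]
    - [[0,0,0],[0,0,0],0.3]

```text
clock: 27.12
eef_pos: [506.6, 67.1, 54.2]
tool_rot: [3.14, 0.0, 1.571]
force: [-1.0, 0.0, 6.7]
width: 30.4
gripper_force: 58.9
```

Emit:
move_arm:
  plan:
    - [[0,0,10],[0,0,0],0.3]
    - [[0,0,30],[0,0,0],0.3]
    - [[0,0,50],[0,0,0],0.3]
    - [[0,0,50],[0,0,0],0.3]
    - [[4,-20,0],[0,0,0],0.3]
    - [[8,-40,0],[0,0,0],0.3]
    - [[8,-30,0],[0,0,0],0.3]
    - [[6,-17,0],[0,0,0],0.3]
    - [[3,-5,0],[0,0,0],0.3]
    - [[0,0,0],[0,0,0],0.3]

```text
clock: 28.38
eef_pos: [535.3, -43.8, 193.4]
tool_rot: [3.142, -0.001, 1.572]
force: [-1.3, 0.9, -0.8]
width: 30.0
gripper_force: 59.6
```

```bash
python3 look.py w9; python3 - <<'E'
from h import *
d=np.load("w9.npz"); W=(d["K"],float(d["k"]),d["T"]); img=cv2.imread("pics/w9.png"); roi=np.zeros_like(img); roi[120:330,270:375]=img[120:330,270:375]
for c in blobs(roi,(0,0,1),(180,255,90),300):
    r=plane_rect(W,c,13); print(c.mean((0,1)).round(),np.round(r[0],1),np.round(r[1],1))
E
```

```text
[535.3 -43.8 193.4] [ 3.142e+00 -1.000e-03  1.572e+00] 29.98723005045747 [-1.3  0.9 -0.8]
cap [285 316] 3745.5 [ 534.3 -113.    84. ]
[317. 219.] [534.7 -45.8] [48.1 46.7]
[316. 180.] [534.2  -6.1] [62.9 17. ]
[292. 311.] [ 512.7 -156.2] [44.9 44. ]
[346. 312.] [ 563.3 -155.2] [33.6 44.7]
```

View pics/w9.png

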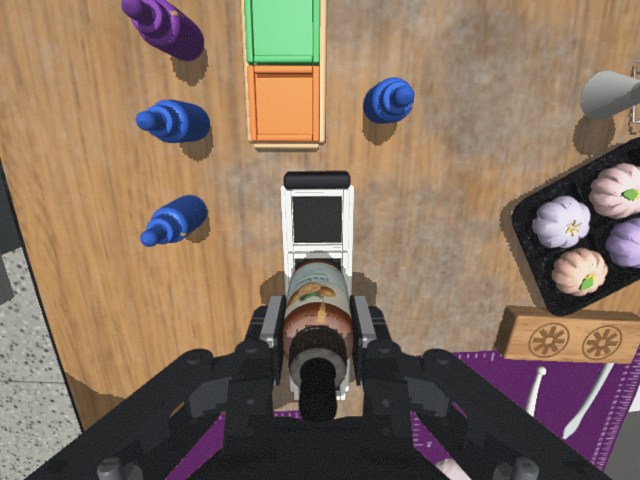

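The amber bottle is held upright; the well at (317,219) is at (534.7,-45.5). Lower.

Emit:
move_arm:
  plan:
    - [[0,-1,-30],[0,0,0],0.3]
    - [[0,0,-45],[0,0,0],0.3]
    - [[0,0,-35],[0,0,0],0.3]
    - [[0,0,-15],[0,0,0],0.3]
    - [[0,0,-8],[0,0,0],0.3]
    - [[0,0,-4],[0,0,0],0.3]
    - [[0,0,-3],[0,0,0],0.3]
    - [[0,0,0],[0,0,0],0.3]
    - [[0,0,0],[0,0,0],0.3]

```text
clock: 29.55
eef_pos: [535.5, -45.9, 53.8]
tool_rot: [3.141, 0.0, 1.571]
force: [-0.0, 0.2, -0.6]
width: 30.0
gripper_force: 59.6
```

Emit:
move_arm:
  plan:
    - [[0,0,-1],[0,0,0],0.3]
    - [[0,0,-1],[0,0,0],0.3]
    - [[0,0,0],[0,0,0],0.3]
    - [[0,0,0],[0,0,0],0.3]

```text
clock: 30.05
eef_pos: [535.3, -45.9, 51.3]
tool_rot: [3.142, -0.0, 1.571]
force: [0.6, -0.0, -0.5]
width: 29.9
gripper_force: 59.7
```

Emit:
move_arm:
  plan:
    - [[0,0,0],[0,0,0],0.7]
    - [[0,0,0],[0,0,0],0.7]
    - [[0,0,0],[0,0,0],0.7]
    - [[0,0,0],[0,0,0],0.7]
    - [[0,0,10],[0,0,0],0.7]
    - [[0,0,40],[0,0,0],0.7]
    - [[0,0,50],[0,0,0],0.7]
    - [[0,0,50],[0,0,0],0.7]
    - [[0,0,30],[0,0,0],0.7]
    - [[0,0,0],[0,0,0],0.7]

```text
clock: 31.3
eef_pos: [536.8, -45.7, 234.4]
tool_rot: [3.136, 0.001, 1.571]
force: [0.5, -1.4, 0.6]
width: 59.8
gripper_force: 0.0
```

Emit:
move_arm:
  plan:
    - [[-5,40,20],[0,0,0],0.7]
    - [[-5,40,0],[0,0,0],0.7]
    - [[0,40,0],[0,0,0],0.7]
    - [[0,20,0],[0,0,0],0.7]
    - [[0,0,0],[0,0,0],0.7]
    - [[0,0,0],[0,0,0],0.7]
    - [[0,0,0],[0,0,0],0.7]

```text
clock: 32.17
eef_pos: [525.2, 92.5, 251.0]
tool_rot: [-3.141, 0.001, 1.568]
force: [-0.1, 0.3, -0.1]
width: 59.5
gripper_force: 0.0
```

```bash
python3 - <<'E'
from h import *
a=cams.get_image("top")[185:315,145:465]; b=cams.get_image("scene")[200:370,180:420]
a=cv2.resize(a,(800,325)); b=cv2.resize(b,(388,275)); o=np.zeros((600,800,3),np.uint8); o[:325]=a; o[325:,:388]=b
cv2.imwrite("pics/end.png",o)
E
```

```text
(no output)
```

View pics/end.png

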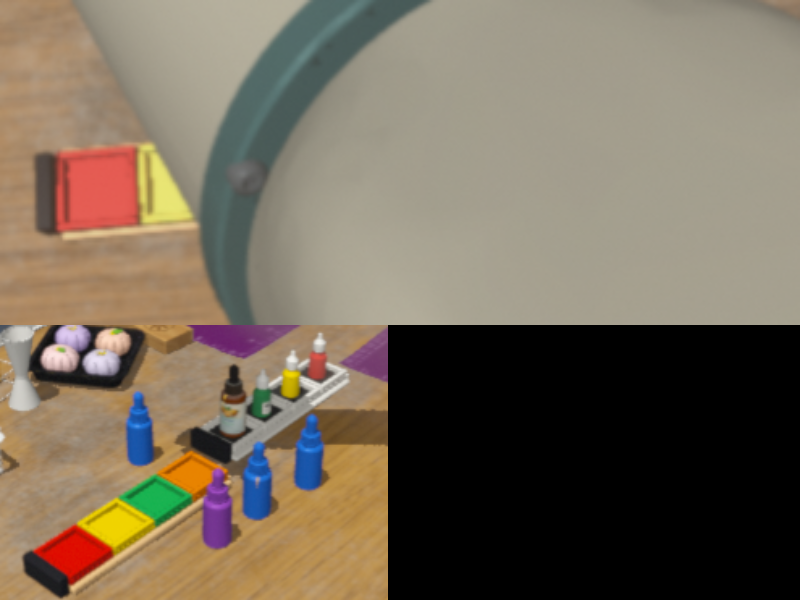

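The scene view shows all four bottles upright in the rack: amber by the black block at (232,405), then green, yellow and red. The look-alikes haven't moved and the arm is clear.

```bash
python3 -c "
from cell import ctrl
print(ctrl.finish_job())"
```

```text
the job is handed in; nothing more can be done
None
```

I handed the job in at about 32 s: all four bottles stand upright in the white rack in reverse order (amber nearest its black end, then green, yellow, red), and no verdict was returned.

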